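# Seat the disc cutter's top plate on its guide pins

## Robot

A 6-joint arm with a two-finger parallel gripper is mounted at the origin on the work surface. World frame = base frame: x ahead of the robot, y to its left, z up, the work surface at z = 0. Lengths are in m, angles in rad, forces in N, time in s.
With the tool pointing down it reaches from about 0.275 to 0.825 m from the base axis. Payload 4.9 kg.
Tool frame: the origin (TCP) lies midway between the tips of the shut fingers; the grasp point (between the pads) lies bot.grasp_offset behind it (bot.grasp_offset is the distance from the TCP to the grasp point, in m); y points along the fingers, z is the direction in which the jaws open and shut, and the axes are right-handed (so a half turn about y gives the same grasp; the last joint's range is limited). The gripper opens to 85 mm and grips with 20 to 120 N. Pads are 22 mm wide; open, the fingers measure 114 mm over their backs; the gripper's body (76 mm by 85 mm) begins 54 mm behind the grasp point. The pads swing forward as they close: fully open they stand 13 mm farther back than shut.
Start: joints at [-0.134, 0.326, -0.193, 1.052, 0, 1.437], TCP at [0.55, 0, 0.231] pointing down, gripper open.
Joint ranges: [-2.65, 2.65], [-0.97, 1.79], [-1.3, 1.35], [-1.93, 2.1], [-1.47, 1.37], [-3.14, 3.14]. Speed limits (rad/s): [2.57, 2.57, 3.14, 3.14, 3.14, 3.14].

## Interface

Orientations are given as a unit quaternion [w, x, y, z].
In Python, from cell import sensors, vision, ticket, bot gives the robot as it stands.
- The arm moves only by the tool play_rows, never from a script. Its argument "deltas" is a list of rows, each an object of numbers: "x", "y", "z": the shift along the world's x, y, z normalised to -1 to 1, where 1 is 2.5 cm; "ax", "ay", "az": the turn, a rotation vector about the world's x, y, z normalised to -1 to 1, where 1 is 0.08 rad; "gripper": the opening, from -1 (shut) to 1 (fully open), so that 0 is half open. In form: [{"x": .., "y": .., "z": .., "ax": .., "ay": .., "az": .., "gripper": ..}, ...]. A call has 1 to 10 rows; each row shifts and turns the pose as measured when the row begins; what a row does not reach is not made up. A row lasts 1/8 s, in which the tool goes at most 62.5 mm and 10.7 degrees, less where a joint would pass 70% of its speed; a pose out of reach is approached as far as the arm can. A call with a number of a shift or a turn outside -1 to 1 is refused whole. A call with a gripper value outside its range is refused whole. The fingers move at their own pace and stop on an object; "force" is the grip in N (left out, the last holds). Time passes only in rows, so rows that do not move let the fingers close. It gives the time, the measured TCP pose, the force and the opening at its end, in the units of the state.
- sensors.read_state(): the state, without advancing time (a new reading comes with each control period).
- vision.grab_frame(name): name is "scene" or "side" or "wrist"; returns a dict with "image" (420x560x3 uint8, red, green, blue), "fov_y" (degrees; the focal length in pixels is half the picture's height over the tangent of half this angle, whatever the lens; pixels are square), "cx", "cy" (the principal point, pixels), "position" and "orientation" of the camera in the world; the wrist camera has in their place "T_tool_cam" (4x4, takes a point from camera to tool coordinates, whose origin is the TCP and whose axes are the tool frame's). Camera axes: x right, y up, looking along -z (the intrinsics and any distortion apply to the point x, -y, -z); pixel columns grow to the right and rows downward; lengths in m; the calibration is good to about 2 mm. A picture is of the moment at which its call begins: read the wrist's pose just before it. There is no depth.
- ticket.job_done(): hands the job in, once; it reports no verdict.
The state is a dict: "time": time; "q": joint angles; "qvel": joint speeds; "tau": joint torques, N m; "ee_pos": TCP position; "tool_rot": TCP orientation; "wrist_force": force on the tool from outside, world axes, zero at the start; "torque": the same for the moment, N m; "opening": opening from 0.0 (shut) to 1.0 (fully open).
Only numpy, scipy, OpenCV 4.12 (cv2) and the standard library are available. Lean on these libraries where they do the work, as an engineer would, in place of code of your own. Each camera call takes 0.05 s, during which the arm holds its last target. There are 200 camera calls.

## Task

The top plate of the disc cutter lies askew on its two guide pins. Nudge it sideways with the fingertips, without picking it up, until both bronze-bushed holes drop over the pins and it lies flat on the lower die, and leave it there. Leave the punches and the other things on the bench where they are.

Things in the scene. Friction and masses are not known exactly. Their poses are not given: they have to be found in the camera images.
- top_plate: Disc cutter's top plate, the one to nudge: bright steel, 100 mm (x) by 130 mm (y) by 10 mm thick, about 0.7 kg. Origin: centre of its underside; z up. It lies askew on the lower die, 8 to 20 mm too far to the die's +x, up to 18 mm to either side, turned up to 0.15 rad. Near its +x side it rides on the two pin tips, its +x edge about 10 mm high; its -x edge rests on the die.
- hole_left (a point): Guide hole of 10 mm, ringed by a bronze bush, right through the top plate; this point is its centre at the plate's underside, at x = +30, y = +38 mm from the plate's origin. The nine plain holes (5 to 16 mm) nearer the plate's -x edge are for punches.
- hole_right (a point): The other guide hole, the same, at x = +30, y = -38 mm from the plate's origin. The plate slides under a push of 2 to 5 N at an edge; with both holes over their pins it drops flat by itself, and its four edges are then flush with the die's.
- seat (a point): Centre of the lower die's top face, 32 mm above the bench, where the plate's origin belongs; z up, x and y along the die's sides. The die is dark steel, 100 mm (x) by 130 mm (y), the plate's own outline. It is screwed to the bench by a grey flange 90 mm (x) by 190 mm (y), with screw heads up to 14 mm above the bench, and cannot move.
- pin_left (a point): Foot of the guide pin for hole_left, on the die's top face at x = +30, y = +38 mm from seat. The pin is 8 mm thick and 7 mm high with a tapered nose, about 2 mm across at the tip, so a hole within about 2.5 mm of it finds it.
- pin_right (a point): Foot of the guide pin for hole_right, the same, at x = +30, y = -38 mm from seat.
- punch_stand: Dark wooden punch stand, a loose block 150 mm (x) by 48 mm (y) by 30 mm high, beside the cutter on its +y side; origin under its centre. Leave alone.
- punch0: Loose steel punch of 16 mm diameter and 48 mm length standing in the punch stand; its foot (origin) is 12 mm above the bench, its top 60 mm above the bench. Leave alone.
- punch1: Loose steel punch of 14 mm diameter and 48 mm length standing in the punch stand; its foot (origin) is 12 mm above the bench, its top 60 mm above the bench. Leave alone.
- punch2: Loose steel punch of 12 mm diameter and 48 mm length standing in the punch stand; its foot (origin) is 12 mm above the bench, its top 60 mm above the bench. Leave alone.
- punch3: Loose steel punch of 10 mm diameter and 48 mm length standing in the punch stand; its foot (origin) is 12 mm above the bench, its top 60 mm above the bench. Leave alone.
- mallet: Rawhide mallet lying on the bench: head 44 mm across, 85 mm long along its y, handle reaching 200 mm to its -x; origin on the bench under the head. Leave alone.
- brass_offcut: Loose brass plate offcut, 60 by 85 by 4 mm, flat on the bench; origin under its centre. Leave alone.
- bench_block: Steel bench block on a rubber foot, 80 by 80 by 26 mm; origin under its centre. Leave alone.
- flux_jar: Closed jar, 60 mm across, 75 mm high; origin under its centre. Leave alone.
- crucible: White ceramic crucible dish, 72 mm across, 30 mm high, on the white soldering board (150 by 190 mm, 33 mm high) at the left; origin under its centre. Leave alone.
There are look-alikes about, which are no part of the job. What is shaped like the top_plate but blue or red is not meant.

How it is judged:
At the end, for the whole second after the job is handed in: The top plate lies flat on the lower die with both guide holes over the pins: its underside within 1.5 mm of the die's top face, its centre within 3 mm of the die's centre, square to the die within 0.05 rad, tilted less than 0.02 rad, at rest and released (z of top_plate in the frame of seat between -0.0015 and 0.0015 m and horizontal distance between top_plate and seat below 0.003 m and angle between the x axis of top_plate and the x axis of seat, either way round below 0.05 rad and angle between top_plate's own z axis and vertical below 0.02 rad and linear speed of top_plate below 0.01 m/s); the robot touches nothing.
It fails at once if the top plate is lifted (its middle more than 16 mm above the die's top) or tipped up more than 0.3 rad (z of top_plate in the frame of seat above 0.016 m or angle between top_plate's own z axis and vertical above 0.3 rad).
It fails at once if the top plate is pushed off the die: its middle more than 50 mm from the die's (horizontal distance between top_plate and seat above 0.05 m).
It fails at once if the punch stand or a punch is moved more than 20 mm, or a punch tipped over (distance of any of punch_stand, punch0, punch1, punch2, punch3 from where it was at the start of the episode above 0.02 m or angle between any of punch0, punch1, punch2, punch3's own z axis and vertical above 0.4 rad).
It fails at once if the mallet, brass offcut, bench block, jar or crucible is moved more than 20 mm (distance of any of mallet, brass_offcut, bench_block, flux_jar, crucible from where it was at the start of the episode above 0.02 m).
It also fails if it takes over 51 s, if anything falls off the work surface, if the arm or the gripper's body presses on something with over 40 N, if the wrist force passes 120 N, or if a joint passes its speed limit or range.

## Working session

There is one attempt and no reset: what is moved stays moved. The work goes in short steps, Python scripts to look and compute and a tool call to move; the robot and the scene stay as the last step left them, time stands still between calls to the robot, and variables do not carry over. Pictures are saved under pics/ and viewed, about 8 in all and at most 12, crops included, and the job is handed in when it is done.

Besides the shell and the picture viewer there is one more tool, called after ">>>" by a JSON object that holds its "method" and its "body". play_rows: Moves the arm, as the interface text tells. Scaled input: -1 to 1 covers 2.5 cm each way for a shift and 0.08 rad each way for a turn. Its arguments: {"type":"object","properties":{"deltas":{"type":"array","items":{"type":"object","properties":{"x":{"type":"number"},"y":{"type":"number"},"z":{"type":"number"},"ax":{"type":"number"},"ay":{"type":"number"},"az":{"type":"number"},"gripper":{"type":"number"}}}},"force":{"type":"number"}},"required":["deltas"]}

```bash
mkdir -p pics; cat > h.py <<'E'
import numpy as np, cv2
from cell import sensors, vision, ticket, bot
from scipy.spatial.transform import Rotation as R
def rot(q): return R.from_quat([q[1],q[2],q[3],q[0]]).as_matrix()
def grab(n):
    s=sensors.read_state(); f=vision.grab_frame(n)
    if 'T_tool_cam' in f:
        T=np.eye(4);T[:3,:3]=rot(s['tool_rot']);T[:3,3]=s['ee_pos'];T=T@np.array(f['T_tool_cam'])
    else:
        T=np.eye(4);T[:3,:3]=rot(f['orientation']);T[:3,3]=f['position']
    im=f['image'];F=im.shape[0]/2/np.tan(np.radians(f['fov_y'])/2)
    return dict(T=T,F=F,cx=f['cx'],cy=f['cy'],im=im[:,:,::-1].copy(),keys={k:v for k,v in f.items() if k!='image'})
def onplane(c,u,v,z):
    d=c['T'][:3,:3]@np.array([(u-c['cx'])/c['F'],-(v-c['cy'])/c['F'],-1]);o=c['T'][:3,3]
    return o+d*(z-o[2])/d[2]
def proj(c,p):
    q=c['T'][:3,:3].T@(np.array(p)-c['T'][:3,3]);return c['cx']+c['F']*q[0]/-q[2],c['cy']-c['F']*q[1]/-q[2]
E
python3 - <<'E'
from h import *
ims=[]
for n in('scene','side','wrist'):
    c=grab(n);print(n,c['keys']);cv2.imwrite(f'pics/{n}0.png',c['im'])
    ims.append(c['im'])
print(sensors.read_state())
cv2.imwrite('pics/a.png',cv2.resize(np.hstack(ims[:2]),(800,300),interpolation=cv2.INTER_AREA))
E
```

```text
scene {'fov_y': 44.209155703016776, 'cx': 290.16420412774573, 'cy': 209.60628041871828, 'position': array([1.52317975, 0.19863679, 1.27427234]), 'orientation': array([0.63703221, 0.22196923, 0.24697515, 0.69564567])}
side {'fov_y': 50.30839002001108, 'cx': 276.64200190863716, 'cy': 210.71707820488965, 'position': array([-0.07012176,  1.06341147,  0.72346269]), 'orientation': array([-0.24285481, -0.15292487,  0.47865435,  0.82977439])}
wrist {'fov_y': 61.107699345011625, 'cx': 280.792398182697, 'cy': 206.6974639211081, 'T_tool_cam': array([[ 6.85618883e-05, -9.63313904e-01, -2.68377191e-01,
        -6.74942901e-02],
       [-1.01010047e-03,  2.68376988e-01, -9.63313434e-01,
        -1.41793779e-01],
       [ 9.99999487e-01,  3.37134515e-04, -9.54643396e-04,
         5.74902328e-04],
       [ 0.00000000e+00,  0.00000000e+00,  0.00000000e+00,
         1.00000000e+00]])}
{'time': 0.15, 'q': array([-1.34220389e-01,  3.26811900e-01, -1.93367340e-01,  1.05198419e+00,
       -3.85586170e-05,  1.43662457e+00]), 'qvel': array([ 0.00089442, -0.00038455,  0.00109342,  0.00083719,  0.00026888,
       -0.00020756]), 'tau': array([ 1.04211274e-03, -4.43704247e+01,  2.62664723e+01,  1.04285317e-02,
       -1.23322516e-04, -3.51401161e-05]), 'ee_pos': array([5.49552973e-01, 4.87887888e-05, 2.30655872e-01]), 'tool_rot': array([ 0.49968391, -0.50029155,  0.5003882 , -0.49963587]), 'wrist_force': array([-0.23304725, -0.38858581, -0.12407588]), 'torque': array([ 0.01446124, -0.00456479,  0.01752818]), 'opening': 1.000766484954746}
```

View pics/scene0.png

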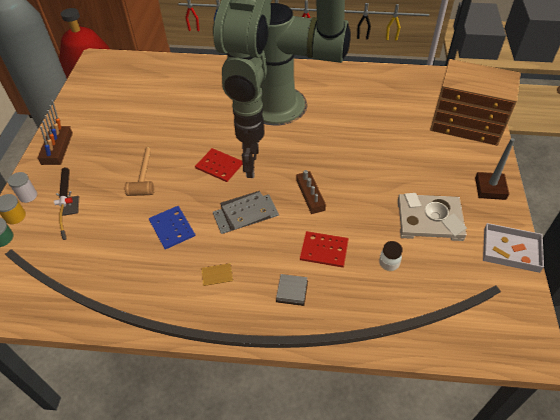

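View pics/wrist0.png

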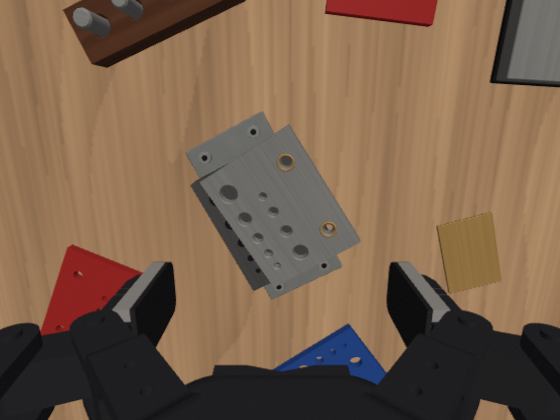

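The wrist view shows the bright steel plate at (280,200), with bronze bushes at (286,162) and (328,229). The dark die edge shows on its left, at (192,186)–(258,290), and the grey flange ends stick out. In the scene view the look-alikes are the red plates at (220,163) and (325,248), the blue plate at (172,226), the bench block at (292,290) and the brass offcut at (217,274). The target is the grey one at (247,210). Next is a close crop.

```bash
python3 - <<'E'
from h import *
c=grab('wrist');cv2.imwrite('pics/w1.png',c['im'])
cr=c['im'][100:310,170:380];cv2.imwrite('pics/crop1.png',cv2.resize(cr,None,fx=2.85,fy=2.85,interpolation=cv2.INTER_CUBIC))
print(c['T'].round(3))
for n,u,v,z in [('f1',187,155,.008),('f2',263,112,.008),('f3',341,265,.008),('f4',272,298,.008),('bL',286,162,.05),('bR',328,229,.05)]: print(n,onplane(c,u,v,z).round(4))
E
```

```text
[[ 1.     0.     0.     0.55 ]
 [-0.     0.963  0.268  0.068]
 [-0.    -0.268  0.963  0.372]
 [ 0.     0.     0.     1.   ]]
f1 [0.4543 0.0209 0.008 ]
f2 [0.5326 0.0634 0.008 ]
f3 [ 0.6173 -0.1014  0.008 ]
f4 [ 0.5401 -0.1425  0.008 ]
bL [0.5549 0.0199 0.05  ]
bR [ 0.5954 -0.0444  0.05  ]
```

View pics/crop1.png

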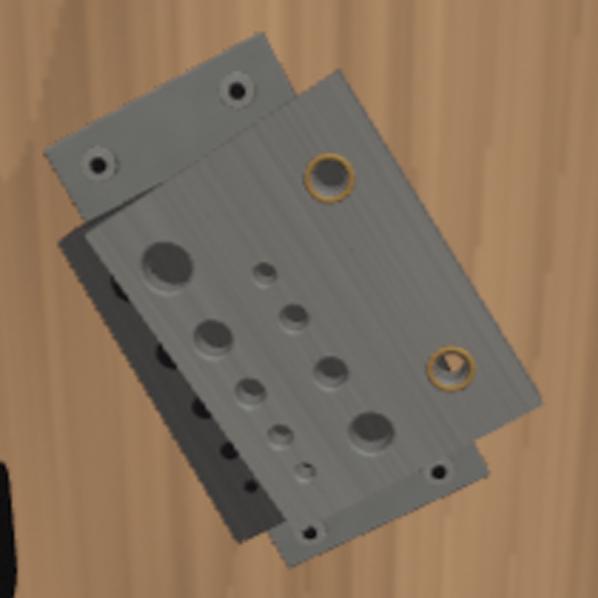

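The crop confirms the choice. It shows the plate corners at (86,235), (338,70), (541,403) and (297,528), the bushes at (330,178) and (451,369), the exposed die corners at (58,243) and (240,543), and the flange corners.

```bash
cat >> h.py <<'E'
from scipy.optimize import least_squares
def rigid(model,pts):
    """2D pose (x,y,yaw) of model points seen at world points"""
    m=np.array(model,float);p=np.array(pts)[:,:2];mc,pc=m.mean(0),p.mean(0);a=m-mc;b=p-pc
    th=np.arctan2((a[:,0]*b[:,1]-a[:,1]*b[:,0]).sum(),(a*b).sum());Q=np.array([[np.cos(th),-np.sin(th)],[np.sin(th),np.cos(th)]])
    t=pc-Q@mc;return np.r_[t,th],((m@Q.T+t)-p)*1000
FL=[(-.045,.095),(.045,.095),(.045,-.095),(-.045,-.095)]
PL=[(-.05,.065),(.05,.065),(.05,-.065),(-.05,-.065),(.03,.038),(.03,-.038)]
PZ=[.042,.052,.052,.042,.050,.050]
E
cat > m.py <<'E'
from h import *
c=grab('wrist')
g=lambda L,Z:[onplane(c,170+u/2.85,100+v/2.85,z) for (u,v),z in zip(L,Z)]
fl=[(45,152),(265,32),(490,472),(291,567)];die=[(58,243),(240,543)]
for zf in(0.004,.008,.012):
    d,r=rigid(FL+[(-.05,.065),(-.05,-.065)],g(fl+die,[zf]*4+[.032]*2));print('die',zf,d.round(4),r.round(1).tolist())
d2,r=rigid([(-.05,.065),(-.05,-.065)],g(die,[.032]*2));print('die edge only',d2.round(4),r.round(1).tolist())
p,r=rigid(PL,g([(86,235),(338,70),(541,403),(297,528),(330,178),(451,369)],PZ));print('plate',p.round(4),r.round(1).tolist())
Q=R.from_euler('z',d2[2]).as_matrix()[:2,:2]
print('offset in die frame mm',((p[:2]-d2[:2])@Q*1000).round(1),p[2]-d2[2])
E
python3 m.py
```

```text
die 0.004 [ 0.5362 -0.0405  0.4795] [[0.2, 0.9], [-0.3, 0.4], [0.7, -0.0], [-0.2, 0.5], [-0.1, -0.4], [-0.3, -1.4]]
die 0.008 [ 0.5363 -0.0397  0.4807] [[-0.9, 1.1], [-0.5, 1.2], [1.6, -1.0], [-0.1, -1.0], [-0.1, 0.3], [-0.1, -0.6]]
die 0.012 [ 0.5363 -0.0389  0.4819] [[-1.9, 1.3], [-0.7, 2.0], [2.5, -1.9], [0.0, -2.5], [-0.0, 1.0], [0.1, 0.1]]
die edge only [ 0.5362 -0.0394  0.4842] [[-0.2, 0.4], [0.2, -0.4]]
plate [ 0.5502 -0.0283  0.567 ] [[-0.9, 0.3], [0.3, 0.2], [1.0, 0.1], [-0.6, -1.7], [0.2, 0.4], [0.1, 0.7]]
offset in die frame mm [17.5  3.3] 0.08286108936902137
```

>>> {"method": "play_rows", "body": {"deltas": [{"x": 0.22, "y": 0.02, "az": -1, "gripper": 1}, {"x": 0.22, "y": 0.02, "az": -1, "gripper": 1}, {"x": 0.22, "y": 0.02, "az": -1, "gripper": 1}, {"x": 0.22, "y": 0.02, "az": -1, "gripper": 1}, {"x": 0.22, "y": 0.02, "az": -1, "gripper": 1}, {"x": 0.22, "y": 0.02, "az": -1, "gripper": 1}, {"x": 0.22, "y": 0.02, "az": -1, "gripper": 1}, {"x": 0.22, "y": 0.02, "az": -1, "gripper": 1}, {"x": 0.22, "y": 0.02, "az": -1, "gripper": 1}, {"x": 0.22, "y": 0.02, "az": -1, "gripper": 1}]}}

```text
schema error: expected keys x, y, z, ax, ay, az, gripper
```

```bash
cat >> h.py <<'E'
SEAT=np.array([.5363,-.0397]);YAW=.482
D=R.from_euler('z',YAW).as_matrix()[:2,:2]
def rep():
    s=sensors.read_state();z=rot(s['tool_rot'])[:,2];z=z*np.sign(z[1]);yaw=np.arctan2(z[1],z[0])-np.pi/2
    print('t',s['time'],'pos',s['ee_pos'].round(4),'die-frame mm',((s['ee_pos'][:2]-SEAT)@D*1000).round(1),'yaw err to die',round(yaw-YAW,4),'F',s['wrist_force'].round(1),'toolY',rot(s['tool_rot'])[:,1].round(3))
E
python3 -c "
from h import *
rep();print(bot.grasp_offset)"
```

```text
t 0.25 pos [5.497e-01 1.000e-04 2.309e-01] die-frame mm [30.3 29. ] yaw err to die -2.0528 F [-0.7  0.   0.5] toolY [-0.001  0.    -1.   ]
0.0187
```

>>> {"method": "play_rows", "body": {"deltas": [{"x": 0.22, "y": 0.02, "z": 0, "ax": 0, "ay": 0, "az": -1, "gripper": 1}, {"x": 0.22, "y": 0.02, "z": 0, "ax": 0, "ay": 0, "az": -1, "gripper": 1}, {"x": 0.22, "y": 0.02, "z": 0, "ax": 0, "ay": 0, "az": -1, "gripper": 1}, {"x": 0.22, "y": 0.02, "z": 0, "ax": 0, "ay": 0, "az": -1, "gripper": 1}, {"x": 0.22, "y": 0.02, "z": 0, "ax": 0, "ay": 0, "az": -1, "gripper": 1}, {"x": 0.22, "y": 0.02, "z": 0, "ax": 0, "ay": 0, "az": -1, "gripper": 1}, {"x": 0.22, "y": 0.02, "z": 0, "ax": 0, "ay": 0, "az": -1, "gripper": 1}, {"x": 0.22, "y": 0.02, "z": 0, "ax": 0, "ay": 0, "az": -1, "gripper": 1}, {"x": 0.22, "y": 0.02, "z": 0, "ax": 0, "ay": 0, "az": -1, "gripper": 1}, {"x": 0.22, "y": 0.02, "z": 0, "ax": 0, "ay": 0, "az": -1, "gripper": 1}]}}

```text
time: 1.5
ee_pos: [0.6049, 0.0053, 0.2291]
tool_rot: [0.256, -0.258, 0.66, -0.657]
wrist_force: [-0.3, 0.9, 0.3]
opening: 0.999
```

```bash
python3 -c "
from h import *
rep()"
```

```text
t 1.5 pos [0.6049 0.0053 0.2291] die-frame mm [81.6  8.1] yaw err to die 0.2619 F [-0.3  0.9  0.3] toolY [-0.004  0.003 -1.   ]
```

>>> {"method": "play_rows", "body": {"deltas": [{"x": 0.21, "y": 0.01, "z": -0.8, "ax": 0, "ay": 0, "az": -0.85, "gripper": 1}, {"x": 0.21, "y": 0.01, "z": -0.8, "ax": 0, "ay": 0, "az": -0.85, "gripper": 1}, {"x": 0.21, "y": 0.01, "z": -0.8, "ax": 0, "ay": 0, "az": -0.85, "gripper": 1}, {"x": 0.21, "y": 0.01, "z": -0.6, "ax": 0, "ay": 0, "az": -0.85, "gripper": 1}, {"x": 0, "y": 0, "z": 0, "ax": 0, "ay": 0, "az": 0, "gripper": 1}]}}

```text
time: 2.12
ee_pos: [0.6264, 0.0064, 0.1514]
tool_rot: [0.161, -0.163, 0.69, -0.687]
wrist_force: [-0.4, 0.5, 0.1]
opening: 1.002
```

```bash
python3 -c "
from h import *
rep();c=grab('wrist');cv2.imwrite('pics/w2.png',c['im'])
im=grab('side')['im'];cv2.imwrite('pics/s2.png',im)"
```

```text
t 2.125 pos [0.6264 0.0064 0.1514] die-frame mm [101.3  -0.9] yaw err to die -0.0186 F [-0.4  0.5  0.1] toolY [-0.004  0.003 -1.   ]
```

View pics/w2.png

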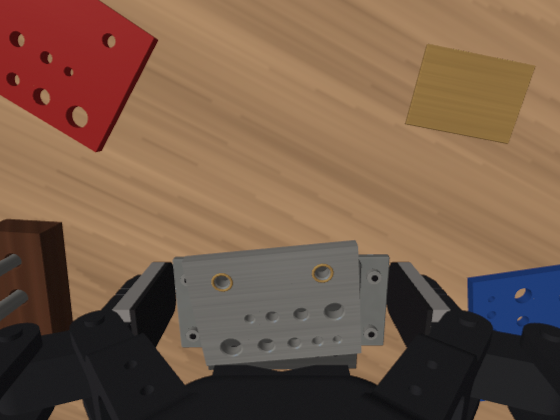

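>>> {"method": "play_rows", "body": {"deltas": [{"x": 0, "y": 0, "z": -1, "ax": 0, "ay": 0, "az": 0.24, "gripper": 1}, {"x": 0, "y": 0, "z": -1, "ax": 0, "ay": 0, "az": 0, "gripper": 1}, {"x": 0, "y": 0, "z": -1, "ax": 0, "ay": 0, "az": 0, "gripper": 1}, {"x": 0, "y": 0, "z": -1, "ax": 0, "ay": 0, "az": 0, "gripper": 1}, {"x": 0, "y": 0, "z": -0.8, "ax": 0, "ay": 0, "az": 0, "gripper": 1}, {"x": 0, "y": 0, "z": 0, "ax": 0, "ay": 0, "az": 0, "gripper": 1}]}}

```text
time: 2.98
ee_pos: [0.6311, 0.0058, 0.0375]
tool_rot: [-0.175, 0.168, -0.686, 0.686]
wrist_force: [-0.1, 0.2, -0.0]
opening: 1.0
```

```bash
python3 -c "
from h import *
rep();c=grab('wrist');cv2.imwrite('pics/w3.png',c['im'])
im=grab('side');u,v=map(int,proj(im,[*SEAT,.04]));cv2.imwrite('pics/s3.png',cv2.resize(im['im'][max(v-90,0):v+90,u-130:u+130],None,fx=2.9,fy=2.9,interpolation=cv2.INTER_CUBIC))"
```

```text
t 2.975 pos [0.6311 0.0058 0.0375] die-frame mm [105.1  -3.6] yaw err to die 0.0068 F [-0.1  0.2 -0. ] toolY [ 0.01   0.001 -1.   ]
```

View pics/s3.png

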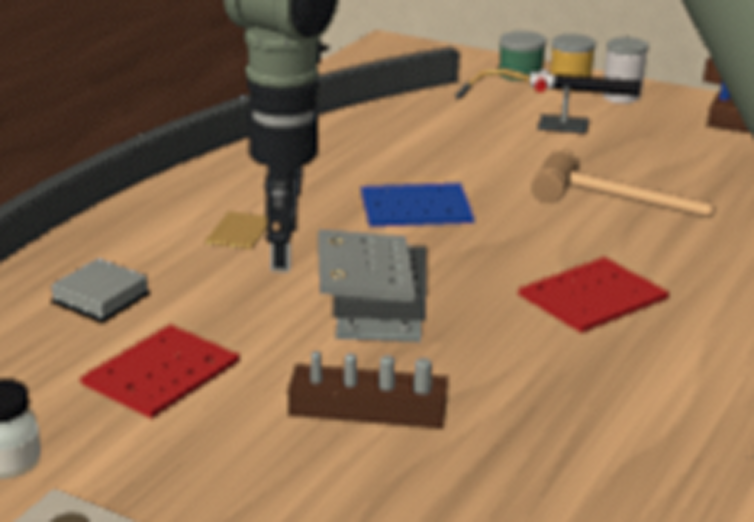

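>>> {"method": "play_rows", "body": {"deltas": [{"x": 0, "y": 0, "z": -0.6, "ax": 0, "ay": 0, "az": -0.08, "gripper": 1}, {"x": -0.15, "y": -0.07, "z": 0, "ax": 0, "ay": 0, "az": 0, "gripper": 1}, {"x": -0.15, "y": -0.07, "z": 0, "ax": 0, "ay": 0, "az": 0, "gripper": 1}, {"x": -0.15, "y": -0.07, "z": 0, "ax": 0, "ay": 0, "az": 0, "gripper": 1}, {"x": 0, "y": 0, "z": 0, "ax": 0, "ay": 0, "az": 0, "gripper": 1}]}}

```text
time: 3.7
ee_pos: [0.6225, -0.0003, 0.0264]
tool_rot: [-0.175, 0.163, -0.685, 0.688]
wrist_force: [-0.2, 1.5, -0.0]
opening: 1.001
```

```bash
python3 -c "
from h import *
rep()"
```

```text
t 3.7 pos [ 6.225e-01 -3.000e-04  2.640e-02] die-frame mm [94.7 -5. ] yaw err to die 0.0 F [-0.2  1.5 -0. ] toolY [ 0.018  0.    -1.   ]
```

>>> {"method": "play_rows", "body": {"deltas": [{"x": 0, "y": 0, "z": -0.16, "ax": 0, "ay": 0.22, "az": 0, "gripper": 1}, {"x": -0.15, "y": -0.05, "z": 0, "ax": 0, "ay": 0, "az": 0, "gripper": 1}, {"x": -0.15, "y": -0.05, "z": 0, "ax": 0, "ay": 0, "az": 0, "gripper": 1}, {"x": -0.15, "y": -0.05, "z": 0, "ax": 0, "ay": 0, "az": 0, "gripper": 1}, {"x": -0.15, "y": -0.05, "z": 0, "ax": 0, "ay": 0, "az": 0, "gripper": 1}]}}

```text
time: 4.32
ee_pos: [0.6081, -0.0056, 0.0224]
tool_rot: [-0.17, 0.168, -0.687, 0.687]
wrist_force: [2.2, 0.5, -0.6]
opening: 0.998
```

```bash
python3 -c "
from h import *
rep()"
```

```text
t 4.325 pos [ 0.6081 -0.0056  0.0224] die-frame mm [79.5 -3.1] yaw err to die 0.0006 F [ 2.2  0.5 -0.6] toolY [ 0.002  0.    -1.   ]
```

>>> {"method": "play_rows", "body": {"deltas": [{"x": -0.14, "y": -0.07, "z": 0, "ax": 0, "ay": 0, "az": 0, "gripper": 1}, {"x": -0.14, "y": -0.07, "z": 0, "ax": 0, "ay": 0, "az": 0, "gripper": 1}, {"x": -0.14, "y": -0.07, "z": 0, "ax": 0, "ay": 0, "az": 0, "gripper": 1}, {"x": 0, "y": 0, "z": 0, "ax": 0, "ay": 0, "az": 0, "gripper": 1}]}}

```text
time: 4.82
ee_pos: [0.5973, -0.0111, 0.0228]
tool_rot: [0.17, -0.168, 0.687, -0.687]
wrist_force: [0.2, -0.2, -0.6]
opening: 1.001
```

```bash
python3 -c "
from h import *
rep();c=grab('wrist');cv2.imwrite('pics/w4.png',c['im'])"
```

```text
t 4.825 pos [ 0.5973 -0.0111  0.0228] die-frame mm [67.3 -2.9] yaw err to die 0.0005 F [ 0.2 -0.2 -0.6] toolY [ 0.003  0.001 -1.   ]
```

View pics/w4.png

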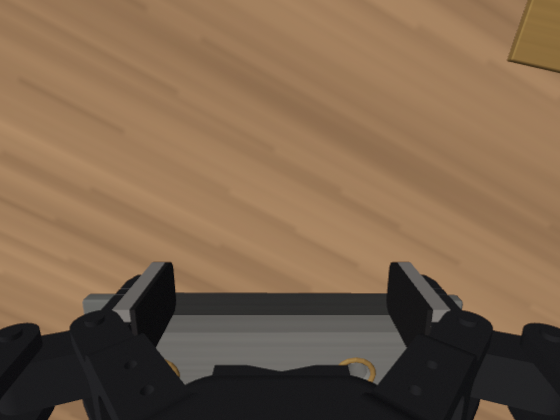

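```bash
python3 - <<'E'
from h import *
c=grab('wrist')
for (u,v) in [(280,293),(280,315),(85,297),(462,297),(85,315),(462,315),(357,372)]:
    print(u,v,[(z,((onplane(c,u,v,z)[:2]-SEAT)@D*1000).round(1).tolist()) for z in(.0,.032,.042,.052)])
im=c['im'][270:420];cv2.imwrite('pics/c4.png',cv2.resize(im,(800,429),interpolation=cv2.INTER_CUBIC))
E
```

```text
280 293 [(0.0, [43.8, -3.2]), (0.032, [61.5, -3.2]), (0.042, [67.0, -3.2]), (0.052, [72.6, -3.1])]
280 315 [(0.0, [31.0, -3.2]), (0.032, [51.2, -3.2]), (0.042, [57.5, -3.1]), (0.052, [63.8, -3.1])]
85 297 [(0.0, [41.7, 97.3]), (0.032, [59.8, 77.8]), (0.042, [65.4, 71.7]), (0.052, [71.1, 65.6])]
462 297 [(0.0, [41.4, -97.2]), (0.032, [59.6, -78.9]), (0.042, [65.3, -73.2]), (0.052, [70.9, -67.5])]
85 315 [(0.0, [31.2, 98.8]), (0.032, [51.3, 79.0]), (0.042, [57.6, 72.8]), (0.052, [63.9, 66.6])]
462 315 [(0.0, [30.9, -98.6]), (0.032, [51.1, -80.1]), (0.042, [57.4, -74.3]), (0.052, [63.7, -68.5])]
357 372 [(0.0, [-4.5, -45.5]), (0.032, [22.6, -37.3]), (0.042, [31.0, -34.7]), (0.052, [39.5, -32.1])]
```

View pics/c4.png

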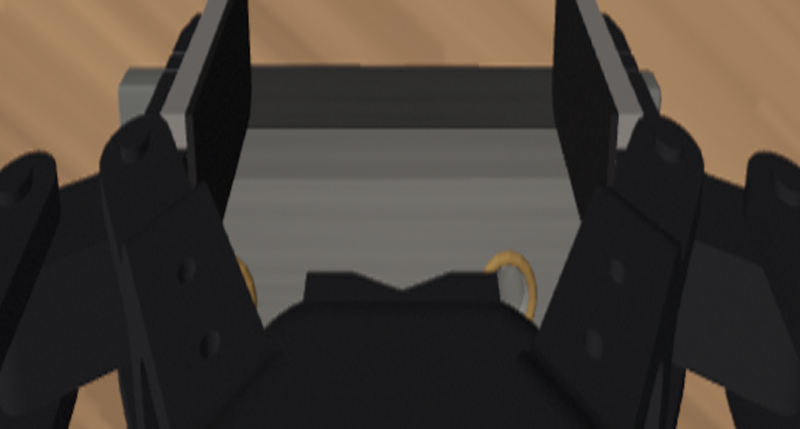

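The dark strip is the die's +x face. The plate's front face (rows 315–332) is now parallel to it, about 7 mm too far in +x and about 5 mm in +y. I'll back off, rise and look again.

>>> {"method": "play_rows", "body": {"deltas": [{"x": 0.45, "y": 0.23, "z": 0, "ax": 0, "ay": 0, "az": 0, "gripper": 1}, {"x": 0.2, "y": 0.1, "z": 0.5, "ax": 0, "ay": 0, "az": 0, "gripper": 1}, {"x": 0, "y": 0, "z": 1, "ax": 0, "ay": 0, "az": 0, "gripper": -1}, {"x": 0, "y": 0, "z": 1, "ax": 0, "ay": 0, "az": 0, "gripper": -1}, {"x": 0, "y": 0, "z": 1, "ax": 0, "ay": 0, "az": 0, "gripper": -1}, {"x": 0, "y": 0, "z": 1, "ax": 0, "ay": 0, "az": 0, "gripper": -1}, {"x": 0, "y": 0, "z": 1, "ax": 0, "ay": 0, "az": 0, "gripper": -1}, {"x": 0, "y": 0, "z": 0, "ax": 0, "ay": 0, "az": 0, "gripper": -1}]}}

```text
time: 5.92
ee_pos: [0.616, -0.0004, 0.1693]
tool_rot: [-0.171, 0.169, -0.686, 0.687]
wrist_force: [-0.4, -0.5, 0.1]
opening: -0.002
```

```bash
python3 -c "
from h import *
rep();c=grab('wrist');cv2.imwrite('pics/w5.png',c['im']);cv2.imwrite('pics/c5.png',cv2.resize(c['im'][200:400,140:420],None,fx=2.85,fy=2.85,interpolation=cv2.INTER_CUBIC))"
```

```text
t 5.925 pos [ 6.160e-01 -4.000e-04  1.693e-01] die-frame mm [88.9 -2.1] yaw err to die 0.0027 F [-0.4 -0.5  0.1] toolY [ 0.003 -0.    -1.   ]
```

View pics/c5.png

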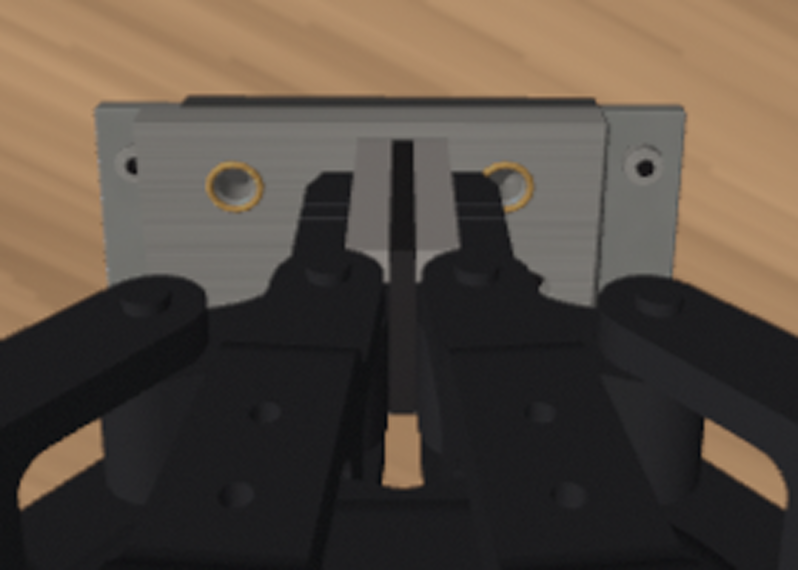

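The crop shows the bushes at (235,187) and (509,187), the plate's +x edge at row 122 with ends at (137,122) and (605,122), and the flange corners at (97,104) and (685,108). The plate is parallel to the die but still too far toward +y (left).

```bash
python3 - <<'E'
from h import *
c=grab('wrist')
f=lambda u,v,z:((onplane(c,140+u/2.85,200+v/2.85,z)[:2]-SEAT)@D*1000).round(1)
print('bush',f(235,187,.0505),f(509,187,.0505),'corner',f(137,122,.052),f(605,122,.052),'flange',f(97,104,.006),f(685,108,.006),'die base',f(187,97,.01),f(595,99,.01))
E
```

```text
bush [36.1 43.5] [ 36.2 -32.6] corner [55.9 69. ] [ 56.1 -57.9] flange [44.2 93.9] [ 43.1 -93.2] die base [48.  64.3] [ 47.5 -63.5]
```

>>> {"method": "play_rows", "body": {"deltas": [{"x": -0.8, "y": 0.35, "z": 0, "ax": 0, "ay": 0, "az": 0, "gripper": -1}, {"x": -0.8, "y": 0.35, "z": 0, "ax": 0, "ay": 0, "az": 0, "gripper": -1}, {"x": -0.8, "y": 0.35, "z": 0, "ax": 0, "ay": 0, "az": 0, "gripper": -1}, {"x": -0.8, "y": 0.35, "z": 0, "ax": 0, "ay": 0, "az": 0, "gripper": -1}, {"x": -0.8, "y": 0.35, "z": 0, "ax": 0, "ay": 0, "az": 0, "gripper": -1}, {"x": -0.8, "y": 0.35, "z": 0, "ax": 0, "ay": 0, "az": 0, "gripper": -1}, {"x": 0, "y": 0, "z": 0, "ax": 0, "ay": 0, "az": 0, "gripper": -1}]}}

```text
time: 6.9
ee_pos: [0.4843, 0.0542, 0.1575]
tool_rot: [0.163, -0.176, 0.688, -0.685]
wrist_force: [0.6, -0.8, -0.2]
opening: -0.0
```

```bash
python3 -c "
from h import *
rep();c=grab('wrist');cv2.imwrite('pics/w6.png',c['im'])"
```

```text
t 6.9 pos [0.4843 0.0542 0.1575] die-frame mm [ -2.5 107.3] yaw err to die 0.0024 F [ 0.6 -0.8 -0.2] toolY [-0.018  0.001 -1.   ]
```

View pics/w6.png

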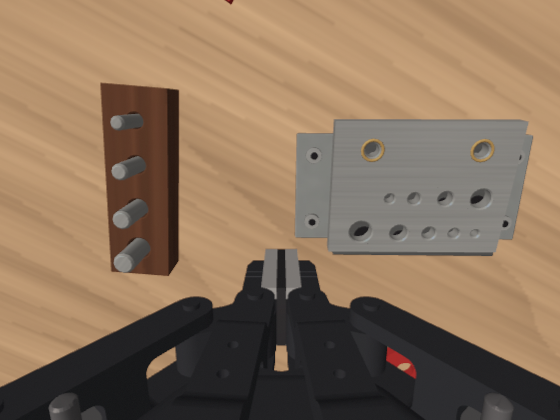

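>>> {"method": "play_rows", "body": {"deltas": [{"x": 0.47, "y": -0.12, "z": 0, "ax": 0, "ay": -0.2, "az": 0, "gripper": -1}, {"x": 0, "y": 0, "z": -1, "ax": 0, "ay": 0, "az": 0, "gripper": -1}, {"x": 0, "y": 0, "z": -1, "ax": 0, "ay": 0, "az": 0, "gripper": -1}, {"x": 0, "y": 0, "z": -1, "ax": 0, "ay": 0, "az": 0, "gripper": -1}, {"x": 0, "y": 0, "z": -0.9, "ax": 0, "ay": 0, "az": 0, "gripper": -1}, {"x": 0, "y": 0, "z": -0.6, "ax": 0, "ay": 0, "az": 0, "gripper": -1}, {"x": 0, "y": 0, "z": 0, "ax": 0, "ay": 0, "az": 0, "gripper": -1}]}}

```text
time: 7.82
ee_pos: [0.5092, 0.0467, 0.0408]
tool_rot: [-0.172, 0.164, -0.686, 0.688]
wrist_force: [-0.0, -0.7, -0.7]
opening: -0.003
```

```bash
python3 -c "
from h import *
rep()"
```

```text
t 7.825 pos [0.5092 0.0467 0.0408] die-frame mm [16.  89.2] yaw err to die -0.0023 F [-0.  -0.7 -0.7] toolY [ 0.011 -0.001 -1.   ]
```

>>> {"method": "play_rows", "body": {"deltas": [{"x": -0.25, "y": -0.13, "z": -0.2, "ax": 0, "ay": 0.13, "az": 0, "gripper": -1}, {"x": 0, "y": 0, "z": 0, "ax": 0, "ay": 0, "az": 0, "gripper": -1}]}}

```text
time: 8.07
ee_pos: [0.5042, 0.0427, 0.0362]
tool_rot: [-0.168, 0.167, -0.686, 0.687]
wrist_force: [-0.9, -0.7, 0.1]
opening: -0.0
```

```bash
python3 -c "
from h import *
rep();c=grab('wrist');cv2.imwrite('pics/w7.png',c['im'])
f=lambda u,v,z:((onplane(c,u,v,z)[:2]-SEAT)@D*1000).round(1)
g=cv2.cvtColor(c['im'],cv2.COLOR_BGR2GRAY);print(g[265,285:420:3])"
```

```text
t 8.075 pos [0.5042 0.0427 0.0362] die-frame mm [ 9.8 87.9] yaw err to die -0.003 F [-0.9 -0.7  0.1] toolY [ 0.002 -0.001 -1.   ]
[ 77 108 108 108 108  29  28  29  29  29 100 110  99 115 114 114 114 115
 114 114 114 114 113 113 114 113 113 113 113 113 113 113 113 113 113 112
 113 112 112 112 113 113 113 113 112]
```

View pics/w7.png

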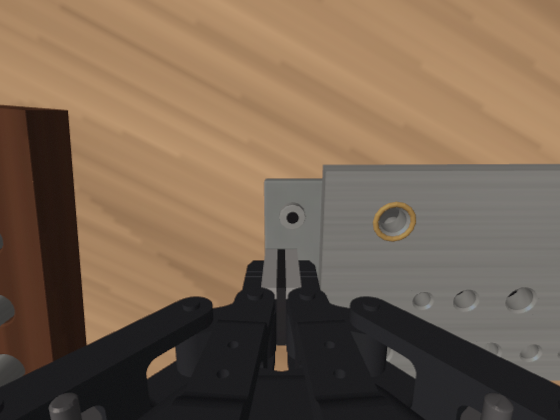

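>>> {"method": "play_rows", "body": {"deltas": [{"x": 0.046, "y": -0.089, "z": 0, "ax": 0, "ay": 0, "az": 0, "gripper": -1}, {"x": 0.046, "y": -0.089, "z": 0, "ax": 0, "ay": 0, "az": 0, "gripper": -1}, {"x": 0.046, "y": -0.089, "z": 0, "ax": 0, "ay": 0, "az": 0, "gripper": -1}, {"x": 0, "y": 0, "z": 0, "ax": 0, "ay": 0, "az": 0, "gripper": -1}]}}

```text
time: 8.62
ee_pos: [0.5082, 0.0371, 0.0373]
tool_rot: [0.17, -0.167, 0.687, -0.686]
wrist_force: [-0.8, 0.6, -0.9]
opening: -0.001
```

```bash
cat > b.py <<'E'
from h import *
import sys
rep();c=grab('wrist');cv2.imwrite(sys.argv[1],c['im'])
# bronze bush centres
hsv=cv2.cvtColor(c['im'],cv2.COLOR_BGR2HSV);m=cv2.inRange(hsv,(12,110,70),(28,255,230))
for k in cv2.findContours(m,cv2.RETR_EXTERNAL,cv2.CHAIN_APPROX_NONE)[0]:
    if len(k)>40:
        (u,v),(w,h),_=cv2.minAreaRect(k)
        print('bush px',round(u),round(v),'size',round(w),round(h),[(z,((onplane(c,u,v,z)[:2]-SEAT)@D*1000).round(1).tolist()) for z in(.042,.0505)])
E
python3 b.py pics/w8.png
```

```text
t 8.625 pos [0.5082 0.0371 0.0373] die-frame mm [10.7 81.1] yaw err to die -0.0017 F [-0.8  0.6 -0.9] toolY [ 0.003  0.002 -1.   ]
bush px 70 275 size 32 1 [(0.042, [11.1, 169.3]), (0.0505, [15.3, 163.9])]
bush px 68 246 size 20 1 [(0.042, [24.2, 168.3]), (0.0505, [27.5, 162.9])]
bush px 384 223 size 38 41 [(0.042, [33.8, 38.5]), (0.0505, [36.6, 41.1])]
bush px 63 188 size 42 1 [(0.042, [48.6, 166.3]), (0.0505, [50.5, 161.0])]
bush px 21 109 size 41 1 [(0.042, [78.7, 177.2]), (0.0505, [78.6, 171.2])]
```

>>> {"method": "play_rows", "body": {"deltas": [{"x": 0.03, "y": -0.055, "z": -0.04, "ax": 0, "ay": 0, "az": 0, "gripper": -1}, {"x": 0.03, "y": -0.055, "z": 0, "ax": 0, "ay": 0, "az": 0, "gripper": -1}, {"x": 0, "y": 0, "z": 0, "ax": 0, "ay": 0, "az": 0, "gripper": -1}]}}

```text
time: 9.05
ee_pos: [0.5086, 0.0368, 0.0369]
tool_rot: [0.17, -0.167, 0.689, -0.684]
wrist_force: [-0.4, 1.6, 2.6]
opening: -0.002
```

```bash
python3 b.py pics/w9.png | grep -v ' 1 \['
```

```text
t 9.05 pos [0.5086 0.0368 0.0369] die-frame mm [10.9 80.7] yaw err to die -0.0 F [-0.4  1.6  2.6] toolY [ 0.002  0.008 -1.   ]
bush px 111 217 size 19 5 [(0.042, [36.6, 148.6]), (0.0505, [39.2, 144.3])]
bush px 384 224 size 38 41 [(0.042, [33.8, 38.2]), (0.0505, [36.6, 40.8])]
bush px 64 198 size 1 21 [(0.042, [44.7, 166.4]), (0.0505, [46.8, 161.1])]
bush px 28 109 size 56 2 [(0.042, [78.4, 174.3]), (0.0505, [78.4, 168.4])]
```

>>> {"method": "play_rows", "body": {"deltas": [{"x": 0.065, "y": -0.12, "z": 0, "ax": -0.08, "ay": 0, "az": 0, "gripper": -1}, {"x": 0.065, "y": -0.12, "z": 0, "ax": 0, "ay": 0, "az": 0, "gripper": -1}]}}

```text
time: 9.35
ee_pos: [0.5109, 0.0325, 0.0369]
tool_rot: [0.17, -0.169, 0.688, -0.685]
wrist_force: [-2.5, 5.6, 3.5]
opening: 0.003
```

```bash
python3 b.py pics/w10.png | grep -v ' 1 \['
```

```text
t 9.35 pos [0.5109 0.0325 0.0369] die-frame mm [11.  75.7] yaw err to die 0.0013 F [-2.5  5.6  3.5] toolY [ 0.001  0.005 -1.   ]
bush px 384 225 size 38 41 [(0.042, [33.5, 33.2]), (0.0505, [36.3, 35.8])]
bush px 50 152 size 1 22 [(0.042, [62.7, 163.8]), (0.0505, [63.7, 158.3])]
```

>>> {"method": "play_rows", "body": {"deltas": [{"x": -0.3, "y": 0.55, "z": 0, "ax": 0, "ay": 0, "az": 0, "gripper": -1}, {"x": -0.2, "y": 0.35, "z": 0.6, "ax": 0, "ay": 0, "az": 0, "gripper": -1}, {"x": 0, "y": 0, "z": 1, "ax": 0, "ay": 0, "az": 0, "gripper": -1}, {"x": 0, "y": 0, "z": 1, "ax": 0, "ay": 0, "az": 0, "gripper": -1}, {"x": 0, "y": 0, "z": 1, "ax": 0, "ay": 0, "az": 0, "gripper": -1}, {"x": 0, "y": 0, "z": 1, "ax": 0, "ay": 0, "az": 0, "gripper": -1}, {"x": 0, "y": 0, "z": 0, "ax": 0, "ay": 0, "az": 0, "gripper": -1}]}}

```text
time: 10.28
ee_pos: [0.4987, 0.056, 0.1603]
tool_rot: [-0.172, 0.167, -0.685, 0.688]
wrist_force: [-0.7, -0.6, -0.2]
opening: -0.0
```

```bash
python3 b.py pics/w11.png | grep -v ' 1 \['
```

```text
t 10.275 pos [0.4987 0.056  0.1603] die-frame mm [ 11.  102.2] yaw err to die 0.0023 F [-0.7 -0.6 -0.2] toolY [ 0.008 -0.004 -1.   ]
bush px 478 174 size 18 23 [(0.042, [32.5, -45.7]), (0.0505, [34.0, -40.9])]
bush px 374 172 size 20 21 [(0.042, [34.3, 32.0]), (0.0505, [35.8, 34.3])]
bush px 104 187 size 73 190 [(0.042, [22.7, 232.4]), (0.0505, [24.5, 228.2])]
bush px 552 6 size 11 15 [(0.042, [145.7, -78.2]), (0.0505, [143.5, -72.3])]
```

View pics/w11.png

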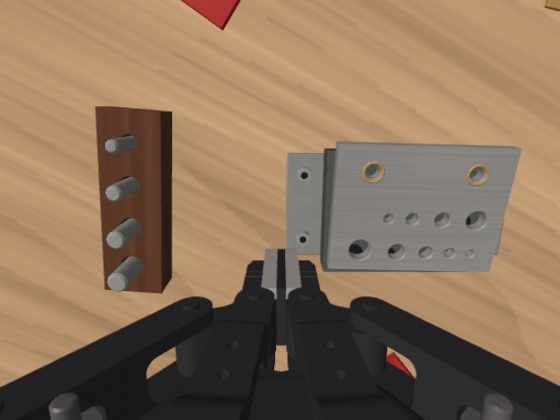

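The plate has overshot slightly: the bushes are at (374,172) and (478,174), and a dark strip of die now shows at its +y side (u≈323–337). I'll compare the plate with the die directly in this view.

```bash
python3 - <<'E'
from h import *
c=grab('wrist');g=cv2.cvtColor(c['im'],cv2.COLOR_BGR2GRAY).astype(int)
f=lambda u,v,z:((onplane(c,u,v,z)[:2]-SEAT)@D*1000).round(1).tolist()
for v in(165,190,205,225):
    print(v,g[v,282:345].tolist())
for v in (165,225): print('flange end',f(288,v,.006),f(288,v,.01),'die',f(324,v,.032))
for u in(360,420,490): print(u,'rows',130,g[130:160,u].tolist())
E
```

```text
165 [157, 157, 157, 157, 158, 139, 135, 129, 126, 125, 126, 126, 125, 126, 126, 126, 126, 126, 127, 127, 126, 127, 124, 122, 124, 126, 125, 125, 125, 125, 125, 126, 125, 127, 126, 127, 127, 127, 127, 127, 128, 128, 89, 61, 62, 61, 76, 76, 75, 74, 75, 76, 76, 94, 106, 116, 127, 131, 130, 130, 131, 131, 130]
190 [149, 150, 152, 153, 155, 136, 130, 129, 128, 128, 129, 127, 127, 127, 127, 126, 127, 126, 127, 127, 127, 127, 127, 127, 127, 126, 127, 127, 126, 126, 126, 127, 126, 126, 127, 126, 127, 127, 127, 126, 127, 89, 62, 62, 62, 78, 78, 75, 75, 76, 76, 95, 106, 117, 127, 130, 130, 131, 130, 130, 130, 130, 130]
205 [153, 152, 152, 152, 152, 136, 130, 129, 128, 129, 129, 129, 129, 129, 129, 129, 128, 128, 127, 128, 128, 128, 128, 128, 128, 127, 127, 127, 127, 126, 127, 126, 126, 126, 126, 125, 125, 126, 126, 126, 105, 73, 61, 63, 77, 78, 77, 77, 77, 76, 101, 108, 120, 127, 128, 128, 129, 128, 129, 128, 129, 129, 129]
225 [151, 151, 151, 151, 150, 140, 130, 127, 127, 127, 126, 126, 126, 127, 126, 126, 127, 127, 128, 128, 127, 127, 126, 127, 126, 126, 127, 126, 126, 126, 126, 126, 127, 127, 127, 127, 127, 127, 127, 117, 82, 61, 61, 69, 76, 75, 75, 75, 95, 107, 116, 126, 128, 129, 129, 129, 129, 129, 129, 129, 129, 129, 129]
flange end [33.3, 95.0] [33.9, 95.1] die [37.3, 68.3]
flange end [-19.3, 94.6] [-17.9, 94.7] die [-10.7, 66.7]
360 rows 130 [159, 161, 162, 163, 163, 162, 162, 161, 160, 159, 142, 118, 113, 129, 130, 130, 132, 134, 132, 129, 127, 129, 129, 129, 131, 130, 129, 130, 128, 130]
420 rows 130 [162, 162, 162, 162, 163, 164, 166, 166, 165, 163, 162, 161, 136, 118, 117, 129, 131, 134, 134, 135, 134, 131, 129, 129, 132, 133, 134, 133, 132, 132]
490 rows 130 [163, 164, 164, 164, 164, 164, 164, 164, 164, 163, 164, 164, 165, 166, 138, 117, 122, 131, 132, 133, 133, 134, 134, 131, 129, 129, 132, 132, 131, 133]
```

>>> {"method": "play_rows", "body": {"deltas": [{"x": 0.43, "y": -0.82, "z": 0, "ax": 0, "ay": 0, "az": 0, "gripper": -1}, {"x": 0.43, "y": -0.82, "z": 0, "ax": 0, "ay": 0, "az": 0, "gripper": -1}, {"x": 0.43, "y": -0.82, "z": 0, "ax": 0, "ay": 0, "az": 0, "gripper": -1}, {"x": 0.43, "y": -0.82, "z": 0, "ax": 0, "ay": 0, "az": 0, "gripper": -1}, {"x": 0.43, "y": -0.82, "z": 0, "ax": 0, "ay": 0, "az": 0, "gripper": -1}, {"x": 0.43, "y": -0.82, "z": 0, "ax": 0, "ay": 0, "az": 0, "gripper": -1}, {"x": 0.43, "y": -0.82, "z": 0, "ax": 0, "ay": 0, "az": 0, "gripper": -1}, {"x": 0.43, "y": -0.82, "z": 0, "ax": 0, "ay": 0, "az": 0, "gripper": -1}, {"x": 0.43, "y": -0.82, "z": 0, "ax": 0, "ay": 0, "az": 0, "gripper": -1}, {"x": 0, "y": 0, "z": 0, "ax": 0, "ay": 0, "az": 0, "gripper": -1}]}}

```text
time: 11.62
ee_pos: [0.5939, -0.1376, 0.1518]
tool_rot: [-0.168, 0.172, -0.686, 0.687]
wrist_force: [-1.5, -0.2, -0.3]
opening: 0.003
```

```bash
python3 b.py pics/w12.png | grep -v ' 1 \['
```

```text
t 11.625 pos [ 0.5939 -0.1376  0.1518] die-frame mm [   5.6 -113.4] yaw err to die 0.0034 F [-1.5 -0.2 -0.3] toolY [-0.006 -0.003 -1.   ]
bush px 177 167 size 23 21 [(0.042, [32.6, -40.0]), (0.0505, [34.0, -42.5])]
bush px 66 164 size 21 22 [(0.042, [34.7, 38.1]), (0.0505, [36.0, 33.0])]
bush px 341 8 size 17 80 [(0.042, [134.0, -151.9]), (0.0505, [132.0, -150.6])]
```

>>> {"method": "play_rows", "body": {"deltas": [{"x": -0.35, "y": 0.35, "z": 0, "ax": 0, "ay": 0, "az": 0, "gripper": -1}, {"x": 0, "y": 0, "z": -1, "ax": 0, "ay": 0, "az": 0, "gripper": -1}, {"x": 0, "y": 0, "z": -1, "ax": 0, "ay": 0, "az": 0, "gripper": -1}, {"x": 0, "y": 0, "z": -1, "ax": 0, "ay": 0, "az": 0, "gripper": -1}, {"x": 0, "y": 0, "z": -0.9, "ax": 0, "ay": 0, "az": 0, "gripper": -1}, {"x": 0, "y": 0, "z": -0.6, "ax": 0, "ay": 0, "az": 0, "gripper": -1}, {"x": 0, "y": 0, "z": 0, "ax": 0, "ay": 0, "az": 0, "gripper": -1}]}}

```text
time: 12.55
ee_pos: [0.5784, -0.1189, 0.0376]
tool_rot: [0.17, -0.176, 0.687, -0.685]
wrist_force: [0.6, -0.1, -0.5]
opening: -0.002
```

```bash
python3 b.py pics/w13.png | grep -v ' 1 \['
```

```text
t 12.55 pos [ 0.5784 -0.1189  0.0376] die-frame mm [  0.6 -89.7] yaw err to die 0.0121 F [ 0.6 -0.1 -0.5] toolY [-0.01  0.   -1.  ]
bush px 154 202 size 43 38 [(0.042, [32.1, -39.2]), (0.0505, [34.4, -42.4])]
```

>>> {"method": "play_rows", "body": {"deltas": [{"x": 0.36, "y": 0.17, "z": -0.05, "ax": 0, "ay": -0.12, "az": -0.14, "gripper": -1}, {"x": 0, "y": 0, "z": 0, "ax": 0, "ay": 0, "az": 0, "gripper": -1}]}}

```text
time: 12.85
ee_pos: [0.5901, -0.1148, 0.0389]
tool_rot: [-0.171, 0.167, -0.686, 0.687]
wrist_force: [-0.3, -1.0, 0.1]
opening: 0.002
```

```bash
python3 b.py pics/w14.png | grep -v ' 1 \['
```

```text
t 12.85 pos [ 0.5901 -0.1148  0.0389] die-frame mm [ 12.9 -91.5] yaw err to die 0.0003 F [-0.3 -1.   0.1] toolY [ 0.005 -0.001 -1.   ]
bush px 153 232 size 37 40 [(0.042, [31.5, -39.3]), (0.0505, [34.4, -42.5])]
```

>>> {"method": "play_rows", "body": {"deltas": [{"x": -0.12, "y": 0.24, "z": -0.1, "ax": 0, "ay": 0, "az": 0, "gripper": -1}, {"x": -0.055, "y": 0.105, "z": 0, "ax": 0, "ay": 0, "az": 0, "gripper": -1}, {"x": 0, "y": 0, "z": 0, "ax": 0, "ay": 0, "az": 0, "gripper": -1}]}}

```text
time: 13.28
ee_pos: [0.5853, -0.1058, 0.0369]
tool_rot: [-0.171, 0.167, -0.686, 0.687]
wrist_force: [1.0, 1.0, 0.3]
opening: -0.001
```

```bash
python3 b.py pics/w15.png | grep -v ' 1 \['
```

```text
t 13.275 pos [ 0.5853 -0.1058  0.0369] die-frame mm [ 12.8 -81.3] yaw err to die 0.0002 F [1.  1.  0.3] toolY [ 0.005 -0.001 -1.   ]
bush px 177 234 size 41 37 [(0.042, [31.4, -39.6]), (0.0505, [34.5, -42.2])]
```

>>> {"method": "play_rows", "body": {"deltas": [{"x": -0.065, "y": 0.124, "z": 0, "ax": 0, "ay": 0, "az": 0, "gripper": -1}, {"x": 0, "y": 0, "z": 0, "ax": 0, "ay": 0, "az": 0, "gripper": -1}]}}

```text
time: 13.58
ee_pos: [0.5845, -0.1036, 0.0372]
tool_rot: [-0.171, 0.166, -0.685, 0.688]
wrist_force: [-0.2, -0.8, -0.2]
opening: 0.002
```

```bash
python3 b.py pics/w16.png | grep -v ' 1 \['
```

```text
t 13.575 pos [ 0.5845 -0.1036  0.0372] die-frame mm [ 13.1 -79. ] yaw err to die -0.0006 F [-0.2 -0.8 -0.2] toolY [ 0.007 -0.003 -1.   ]
bush px 178 234 size 37 41 [(0.042, [31.5, -37.4]), (0.0505, [34.5, -39.9])]
```

>>> {"method": "play_rows", "body": {"deltas": [{"x": -0.05, "y": 0.1, "z": 0, "ax": 0, "ay": 0, "az": 0, "gripper": -1}, {"x": 0, "y": 0, "z": 0, "ax": 0, "ay": 0, "az": 0, "gripper": -1}]}}

```text
time: 13.88
ee_pos: [0.5838, -0.1017, 0.0373]
tool_rot: [-0.171, 0.166, -0.685, 0.689]
wrist_force: [-0.4, -0.3, -0.2]
opening: -0.002
```

```bash
python3 b.py pics/w17.png | grep -v ' 1 \['
```

```text
t 13.875 pos [ 0.5838 -0.1017  0.0373] die-frame mm [ 13.3 -76.9] yaw err to die -0.0011 F [-0.4 -0.3 -0.2] toolY [ 0.008 -0.004 -1.   ]
bush px 178 235 size 41 37 [(0.042, [31.7, -35.3]), (0.0505, [34.7, -37.8])]
```

>>> {"method": "play_rows", "body": {"deltas": [{"x": 0.37, "y": -0.71, "z": 0, "ax": 0, "ay": 0, "az": 0, "gripper": -1}, {"x": 0, "y": 0, "z": 1, "ax": 0, "ay": 0, "az": 0, "gripper": -1}, {"x": 0, "y": 0, "z": 1, "ax": 0, "ay": 0, "az": 0, "gripper": -1}, {"x": 0, "y": 0, "z": 1, "ax": 0, "ay": 0, "az": 0, "gripper": -1}, {"x": 0.22, "y": 0.84, "z": 0.6, "ax": 0, "ay": 0, "az": 0, "gripper": -1}, {"x": 0.22, "y": 0.84, "z": 0.6, "ax": 0, "ay": 0, "az": 0, "gripper": -1}, {"x": 0.22, "y": 0.84, "z": 0, "ax": 0, "ay": 0, "az": 0, "gripper": -1}, {"x": 0.22, "y": 0.84, "z": 0, "ax": 0, "ay": 0, "az": 0, "gripper": -1}, {"x": 0.22, "y": 0.84, "z": 0, "ax": 0, "ay": 0, "az": 0, "gripper": -1}, {"x": 0.22, "y": 0.84, "z": 0, "ax": 0, "ay": 0, "az": 0, "gripper": 1}]}}

```text
time: 15.18
ee_pos: [0.6282, 0.0116, 0.1447]
tool_rot: [-0.17, 0.167, -0.687, 0.687]
wrist_force: [0.6, -0.1, -0.1]
opening: 0.202
```

>>> {"method": "play_rows", "body": {"deltas": [{"x": 0, "y": 0, "z": 0, "ax": 0, "ay": 0, "az": 0, "gripper": 1}, {"x": 0, "y": 0, "z": 0, "ax": 0, "ay": 0, "az": 0, "gripper": 1}]}}

```text
time: 15.42
ee_pos: [0.6281, 0.0147, 0.1443]
tool_rot: [0.171, -0.169, 0.686, -0.686]
wrist_force: [-0.0, -0.2, 0.2]
opening: 0.638
```

```bash
python3 b.py pics/w18.png | grep -v ' 1 \['
```

```text
t 15.425 pos [0.6281 0.0147 0.1443] die-frame mm [106.5   5.6] yaw err to die 0.0032 F [-0.  -0.2  0.2] toolY [ 0.002  0.001 -1.   ]
bush px 122 308 size 21 9 [(0.042, [25.6, 126.9]), (0.0505, [30.8, 122.7])]
bush px 337 304 size 17 20 [(0.042, [30.1, -38.6]), (0.0505, [35.1, -37.1])]
bush px 236 302 size 17 21 [(0.042, [30.8, 39.4]), (0.0505, [35.8, 38.3])]
bush px 544 277 size 20 8 [(0.042, [52.8, -193.8]), (0.0505, [57.0, -186.9])]
bush px 108 290 size 75 12 [(0.042, [41.4, 136.1]), (0.0505, [46.0, 131.5])]
bush px 499 254 size 81 11 [(0.042, [71.3, -156.7]), (0.0505, [74.9, -151.0])]
bush px 53 254 size 114 48 [(0.042, [70.3, 172.5]), (0.0505, [73.9, 166.7])]
bush px 391 206 size 8 13 [(0.042, [107.8, -73.8]), (0.0505, [110.1, -71.0])]
bush px 369 194 size 31 12 [(0.042, [116.4, -57.3]), (0.0505, [118.4, -55.1])]
bush px 340 181 size 8 10 [(0.042, [126.1, -36.4]), (0.0505, [127.8, -34.9])]
bush px 291 155 size 73 10 [(0.042, [144.3, -2.3]), (0.0505, [145.3, -2.0])]
bush px 115 139 size 1 29 [(0.042, [154.7, 117.0]), (0.0505, [155.4, 113.1])]
bush px 242 128 size 14 6 [(0.042, [161.7, 31.0]), (0.0505, [162.2, 30.1])]
bush px 81 120 size 20 9 [(0.042, [166.7, 138.1]), (0.0505, [167.0, 133.5])]
bush px 401 105 size 26 4 [(0.042, [177.2, -74.5]), (0.0505, [177.1, -71.7])]
bush px 480 107 size 121 86 [(0.042, [176.1, -127.0]), (0.0505, [176.0, -122.4])]
bush px 156 90 size 25 92 [(0.042, [186.3, 86.5]), (0.0505, [185.9, 83.7])]
bush px 384 25 size 19 4 [(0.042, [225.0, -59.5]), (0.0505, [223.3, -57.2])]
```

>>> {"method": "play_rows", "body": {"deltas": [{"x": 0.05, "y": -0.2, "z": -0.8, "ax": 0, "ay": 0, "az": 0, "gripper": 1}, {"x": 0, "y": 0, "z": -1, "ax": 0, "ay": 0, "az": 0, "gripper": 1}, {"x": 0, "y": 0, "z": -1, "ax": 0, "ay": 0, "az": 0, "gripper": 1}, {"x": 0, "y": 0, "z": -1, "ax": 0, "ay": 0, "az": 0, "gripper": 1}, {"x": 0, "y": 0, "z": -0.8, "ax": 0, "ay": 0, "az": 0, "gripper": 1}, {"x": 0, "y": 0, "z": -0.5, "ax": 0, "ay": 0, "az": 0, "gripper": 1}, {"x": 0, "y": 0, "z": 0, "ax": 0, "ay": 0, "az": 0, "gripper": 1}]}}

```text
time: 16.35
ee_pos: [0.629, 0.004, 0.0142]
tool_rot: [-0.168, 0.166, -0.687, 0.687]
wrist_force: [-0.0, 0.3, 0.1]
opening: 0.997
```

```bash
python3 -c "
from h import *
rep()"
```

```text
t 16.35 pos [0.629  0.004  0.0142] die-frame mm [102.4  -4.3] yaw err to die -0.0048 F [-0.   0.3  0.1] toolY [ 0.003 -0.    -1.   ]
```

>>> {"method": "play_rows", "body": {"deltas": [{"x": -0.25, "y": -0.12, "z": 0.33, "ax": 0, "ay": 0, "az": 0.06, "gripper": 1}, {"x": -0.25, "y": -0.12, "z": 0, "ax": 0, "ay": 0, "az": 0, "gripper": 1}, {"x": -0.25, "y": -0.12, "z": 0, "ax": 0, "ay": 0, "az": 0, "gripper": 1}, {"x": -0.14, "y": -0.07, "z": 0, "ax": 0, "ay": 0, "az": 0, "gripper": 1}, {"x": 0, "y": 0, "z": 0, "ax": 0, "ay": 0, "az": 0, "gripper": 1}]}}

```text
time: 16.98
ee_pos: [0.6069, -0.0082, 0.0263]
tool_rot: [-0.171, 0.166, -0.686, 0.688]
wrist_force: [0.3, 0.9, -0.1]
opening: 1.002
```

```bash
python3 -c "
from h import *
rep()"
```

```text
t 16.975 pos [ 0.6069 -0.0082  0.0263] die-frame mm [77.2 -4.8] yaw err to die -0.0002 F [ 0.3  0.9 -0.1] toolY [ 0.008 -0.001 -1.   ]
```

>>> {"method": "play_rows", "body": {"deltas": [{"x": -0.14, "y": -0.07, "z": -0.18, "ax": 0, "ay": 0.06, "az": 0, "gripper": 1}, {"x": -0.14, "y": -0.07, "z": 0, "ax": 0, "ay": 0, "az": 0, "gripper": 1}, {"x": -0.14, "y": -0.07, "z": 0, "ax": 0, "ay": 0, "az": 0, "gripper": 1}, {"x": 0, "y": 0, "z": 0, "ax": 0, "ay": 0, "az": 0, "gripper": 1}]}}

```text
time: 17.48
ee_pos: [0.596, -0.0135, 0.0212]
tool_rot: [-0.17, 0.168, -0.686, 0.687]
wrist_force: [-0.3, 0.2, 0.1]
opening: 1.002
```

```bash
python3 b.py pics/w19.png | grep -E "^t|px (1[5-9]|3[4-7]).*size [3-6]"; python3 -c "
from h import *
c=cv2.imread('pics/w19.png',0);print(c[280:370,280].tolist())"
```

```text
t 17.475 pos [ 0.596  -0.0135  0.0212] die-frame mm [65.  -4.5] yaw err to die 0.0 F [-0.3  0.2  0.1] toolY [ 0.003 -0.001 -1.   ]
bush px 368 369 size 36 20 [(0.042, [31.5, -40.0]), (0.0505, [38.6, -37.5])]
bush px 179 370 size 31 10 [(0.042, [31.4, 36.3]), (0.0505, [38.5, 33.4])]
bush px 19 207 size 45 9 [(0.042, [99.6, 87.2]), (0.0505, [101.9, 80.8])]
bush px 345 77 size 48 10 [(0.042, [142.5, -25.5]), (0.0505, [141.9, -24.0])]
[125, 125, 125, 126, 125, 126, 126, 125, 126, 127, 74, 44, 44, 45, 45, 45, 45, 46, 45, 45, 44, 44, 45, 46, 47, 46, 46, 45, 45, 45, 46, 45, 46, 45, 46, 47, 64, 90, 93, 92, 93, 93, 93, 95, 95, 96, 97, 96, 95, 95, 94, 94, 94, 94, 101, 109, 109, 109, 110, 110, 111, 112, 112, 110, 109, 108, 108, 107, 107, 110, 111, 110, 110, 111, 110, 109, 109, 109, 109, 110, 111, 111, 111, 110, 109, 107, 107, 108, 110, 110]
```

>>> {"method": "play_rows", "body": {"deltas": [{"x": -0.12, "y": -0.06, "z": 0, "ax": 0, "ay": 0, "az": 0, "gripper": 1}, {"x": 0, "y": 0, "z": 0, "ax": 0, "ay": 0, "az": 0, "gripper": 1}]}}

```text
time: 17.77
ee_pos: [0.5934, -0.0149, 0.0213]
tool_rot: [-0.17, 0.168, -0.686, 0.687]
wrist_force: [-0.8, -0.3, -0.3]
opening: 0.997
```

```bash
cat > e.py <<'E'
from h import *
import sys
c=grab('wrist');cv2.imwrite(sys.argv[1],c['im']);rep()
g=cv2.GaussianBlur(c['im'],(3,3),0);g=cv2.cvtColor(g,cv2.COLOR_BGR2GRAY).astype(int)
for u in(190,280,370):
    d=np.diff(g[280:380,u]);r=[280+i for i in range(len(d)) if abs(d[i])>6];print(u,r)
for z,x in((.032,.05),(.042,.05),(.042,.055)):
    P=SEAT+D@np.array([x,0]);print('expected row',z,x,round(proj(c,[*P,z])[1],1))
E
python3 e.py pics/w20.png
```

```text
t 17.825 pos [ 0.5936 -0.0149  0.0214] die-frame mm [62.3 -4.6] yaw err to die 0.0004 F [ 0.1 -0.4  0.2] toolY [ 0.004 -0.    -1.   ]
190 [282, 283, 284, 285, 306, 307, 308, 320, 321, 355]
280 [282, 283, 284, 285, 306, 307, 308, 320, 321, 369, 370, 371, 372]
370 [283, 284, 285, 306, 307, 308, 320, 321, 353, 367, 368, 369, 377, 378]
expected row 0.032 0.05 308.5
expected row 0.042 0.05 322.4
expected row 0.042 0.055 311.0
```

The front-edge rows (307 and 320.5) match the seated prediction (308.5 and 322.4), so the plate seems to have dropped. I'll back off and verify.

>>> {"method": "play_rows", "body": {"deltas": [{"x": 0.45, "y": 0.23, "z": 0, "ax": 0, "ay": 0, "az": 0, "gripper": 1}, {"x": 0.3, "y": 0.15, "z": 0.5, "ax": 0, "ay": 0, "az": 0, "gripper": 1}, {"x": 0, "y": 0, "z": 1, "ax": 0, "ay": 0, "az": 0, "gripper": 1}, {"x": 0, "y": 0, "z": 1, "ax": 0, "ay": 0, "az": 0, "gripper": 1}, {"x": 0, "y": 0, "z": 1, "ax": 0, "ay": 0, "az": 0, "gripper": 1}, {"x": 0, "y": 0, "z": 1, "ax": 0, "ay": 0, "az": 0, "gripper": 1}, {"x": 0, "y": 0, "z": 1, "ax": 0, "ay": 0, "az": 0, "gripper": 1}, {"x": 0, "y": 0, "z": 0, "ax": 0, "ay": 0, "az": 0, "gripper": 1}]}}

```text
time: 18.82
ee_pos: [0.6178, -0.0028, 0.1689]
tool_rot: [-0.173, 0.167, -0.685, 0.688]
wrist_force: [0.2, 0.3, -0.1]
opening: 1.003
```

```bash
python3 b.py pics/w21.png | grep -E "^t|size (1[5-9]|2[0-9]) (1[5-9]|2[0-9])"; python3 - <<'E'
from h import *
a=cv2.imread('pics/w21.png')[200:400,140:420]
s=grab('side');u,v=map(int,proj(s,[*SEAT,.04]));b=s['im'][v-35:v+35,u-49:u+49]
cv2.imwrite('pics/fin.png',np.hstack([cv2.resize(a,(400,286),interpolation=cv2.INTER_CUBIC),cv2.resize(b,(400,286),interpolation=cv2.INTER_CUBIC)]))
E
```

```text
t 18.825 pos [ 0.6178 -0.0028  0.1689] die-frame mm [89.3 -5.1] yaw err to die 0.0028 F [ 0.2  0.3 -0.1] toolY [ 0.009 -0.002 -1.   ]
bush px 318 270 size 17 18 [(0.042, [30.2, -37.6]), (0.0505, [34.1, -36.6])]
bush px 226 270 size 17 18 [(0.042, [30.5, 38.2]), (0.0505, [34.4, 36.9])]
```

View pics/fin.png

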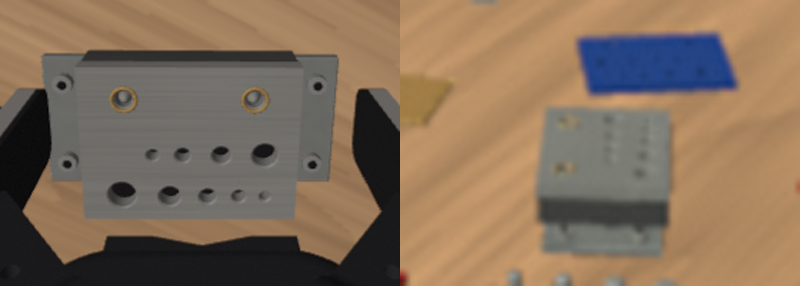

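The plate is flush with the die. Pins show in both bushes, at crop (123,99) and (256,99), and the side view shows it lying flat. At the seated height the bushes measure (30.5, 38.2) and (30.2, −37.6) mm, against (30, ±38) nominal.

```bash
python3 -c "
from cell import ticket
print(ticket.job_done())"
```

```text
the job is handed in; nothing more can be done
None
```

The top plate dropped over both guide pins and my last checks show it lying flat and flush on the lower die. I handed the job in at about 19 s of the 51 s allowed; no verdict was reported.

**What I did:**
1. Squared the plate by pushing its +x edge with both open fingertips.
2. Nudged it sideways with the shut fingertips. The first nudge went about 4 mm too far, so I corrected it from the −y side.
3. Gave a last two-finger push toward −x until it dropped, then backed off well clear.

**Last checks:**
- **Position:** the bushes measured (30.5, 38.2) and (30.2, −37.6) mm from the die's centre, against (30, ±38) nominal. That puts the plate within about 0.5 mm and 0.005 rad, though the camera calibration is only good to about 2 mm.
- **Height:** the front-edge rows in the image matched a seated plate to within 2 pixels. The bush spacing, 75.8 mm against 76, fits the seated height.
- **Force:** readings after each move stayed under about 7 N, and near zero after backing off.
- **Other items:** I never came close to the punch stand or the other loose things, but I did not measure them again at the end.

While nudging, the plate's y position read about 1.5 mm differently from the two sides. I used the average, and the last view from the front agreed with it.

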